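Kickstand down, frame held upright

TASK

The rear end of a small bicycle leans to its right in a wheel cradle on the bench. First, while it is still leaning on its prop, flip the red kickstand down until it snaps over centre and stays fully down; then take the frame by the blue top tube, bring it upright and hold it steady there, because the box on its side makes it tip over again. Finish while still holding the top tube with the frame upright and the kickstand down, and leave the other things on the bench where they are.

Things in the scene. Friction and masses are not known exactly. Their poses are not given: they have to be found in the camera images.
- cradle: Dark steel plate 300 x 200 x 10 mm fixed to the bench, yellow wheel channel, padded prop on the right (top 155 mm up) where the frame leans. Never moves. Origin: on the bench under the tipping axis. x runs fore-aft along the tipping axis, from the cut tubes to the wheel (away from the robot, turned up to 0.45 rad either way); y = bicycle's left, z up.
- tip_axis (a point): Point on the tipping axis, 20 mm above the cradle's origin. The frame tips about the cradle's x axis through this point. 'Frame coordinates' start here and tip with the frame: x = cradle x, y = left, z = up when upright.
- frame (a joint): Lean in rad: 0 upright, positive to the bicycle's right (about cradle +x; top moves to cradle -y). Range -0.14 to 0.40; starts at 0.40 on its prop. Nothing holds it upright: frame (1.5 to 2 kg) and the grey box (120 x 55 x 100 mm, 0.6 to 1.1 kg) bolted on its right always tip it back to the right. Raising takes 6 to 10 N at the top tube, holding upright 2 to 4 N.
- top_tube: Blue round tube stub, 28 mm diameter, rigid on the frame, along its fore-aft axis; hold the frame by it. Origin on the tube's axis at (-100, 0, 250) mm in frame coordinates. It runs 58 mm ahead to the seat tube (top about 37 mm above the tube's axis) and 57 mm back to its free end. Axes are the frame's. It can turn in the fingers. A down-tube stub ends about 75 mm below.
- kickstand (a joint): Angle in rad: 0 stowed, red leg level beside the wheel; 1.6 fully down, leg square to that. Turns about the frame's left-right (y) axis, foot moving down. An over-centre spring pushes it back to 0 below about 0.8 rad and on to 1.6 above. Starts at 0; 2 to 4 N down on the foot starts it moving.
- stand_pivot (a point): Kickstand pivot on the frame's left side, at (-30, 50, 112) mm in frame coordinates.
- stand_foot (a point): Centre of the red leg near its black rubber foot: 105 mm from the pivot along the leg and 28 mm further left. Round bar, 14 mm diameter (18 at the foot), ending 14 mm past this point; stowed it points in cradle +x, 58 mm left of the wheel's side (wheel 200 mm diameter, 40 wide, centre (70, 0, 100) mm in frame coordinates). Space above is free: press it down from above.
- oil_bottle: Yellow plastic bottle with red cap, 56 mm diameter, 150 mm tall, standing; a bystander. Origin under its centre.
- mug: Blue mug, 80 mm diameter, 90 mm tall; a bystander. Origin under its centre.
- bolt_jar: Amber glass jar with steel lid, 70 mm diameter, 90 mm tall; a bystander. Origin under its centre.
- spanner: Steel spanner, 180 mm long, lying; a bystander. Origin under its middle.
- spare_wheel: Spare small wheel with black tyre, 170 mm diameter, lying flat, 45 mm high; a bystander. Origin under its centre.

How it is judged:
On the way, in this order (a step that is already met when the one before it is completed fails the run):
1. the kickstand is fully down while the frame still leans on its prop (value of joint kickstand above 1.45 rad and value of joint frame above 0.25 rad), for 0.2 s.
2. the frame is upright, held by the top tube, with the kickstand still down (value of joint frame between -0.08 and 0.08 rad and value of joint kickstand above 1.45 rad and contact force between the fingers and top_tube above 0.8 N), for 0.3 s.
At the end, for the whole second after the job is handed in: Frame within 0.08 rad (about 4.5 degrees) of upright and still (under 0.05 rad/s), the fingers bearing on the top tube with more than 0.8 N, the kickstand down past 1.45 rad, and every bystander within 30 mm of where it began (all of step 2 and velocity of joint frame between -0.05 and 0.05 rad/s and distance of each of oil_bottle, mug, bolt_jar, spanner, spare_wheel from where it was at the start of the episode below 0.03 m); the arm keeps its last pose, push and grip.
It fails at once if a bystander is pushed more than 30 mm from its place (not (distance of each of oil_bottle, mug, bolt_jar, spanner, spare_wheel from where it was at the start of the episode below 0.03 m)).
It also fails if it takes over 56 s, if anything falls off the work surface, if the arm or the gripper's body presses on something with over 40 N, if the wrist force passes 120 N, or if a joint passes its speed limit or range.

ROBOT

A 7-joint arm with a two-finger parallel gripper is mounted at the origin on the work surface. World frame = base frame: x ahead of the robot, y to its left, z up, the work surface at z = 0. Lengths are in m, angles in rad, forces in N, time in s.
With the tool pointing down it reaches from about 0.4 to 0.925 m from the base axis. Payload 5.6 kg.
Tool frame: the origin (TCP) lies between the finger pads; the fingertips stand ctrl.tip_extent ahead of it and the grasp point (between the pads) lies 3 mm ahead of it (ctrl.tip_extent is the distance from the TCP to the fingertips, in m); z points along the fingers, y is the direction in which the jaws open and shut (so a half turn about z gives the same grasp; the last joint's range is limited). The gripper opens to 85 mm and grips with 20 to 120 N. Pads are 22 mm wide; open, the fingers measure 114 mm over their backs; the gripper's body (76 mm by 85 mm) begins 54 mm behind the grasp point. The pads swing forward as they close: fully open they stand 13 mm farther back than shut.
Start: joints at [-1.261, 0.468, -0.012, 1.603, 0.006, 1.071, -0.056], TCP at [0.225, 0.61, 0.253] pointing down, gripper open.
Joint ranges: [-2.53, 2.53], [-0.31, 2.02], [-1.57, 1.55], [0.28, 2.44], [-1.29, 4.43], [0.15, 1.84], [-2.92, 2.92]. Speed limits (rad/s): [2.57, 2.57, 3.14, 3.14, 3.14, 3.14, 3.14].

INTERFACE

Orientations are given as a 3x3 rotation matrix whose columns are the frame's x, y, z axes.
In Python, from bench import get_obs, snapshot, camera_params, order, find_in, silhouettes, landmark_of, ctrl gives the robot as it stands.
- The arm moves only by the shell command python3 -m crank 'ROWS' [OPENING] [FORCE]. ROWS is JSON, a list that holds one entry, the list of rows, each a list of 6 numbers: the shift along the world's x, y, z in mm, then the turn, a rotation vector about the world's x, y, z in rad. In form: [[[tx, ty, tz, wx, wy, wz], ...]]. A call has 1 to 5 rows; each row shifts and turns the commanded pose from where the row before left it; what a row does not reach is not made up. A row lasts 1/12 s, in which the tool goes at most 41.7 mm and 7.16 degrees, less where a joint would pass 70% of its speed; a pose out of reach is approached as far as the arm can. A call with a gripper value outside its range is refused whole. OPENING is the finger opening in mm, from 0 to 85.4, set as the call begins (- or left out, the last holds). The fingers move at their own pace and stop on an object; FORCE is the grip in N (left out, the last holds). Time passes only in rows, so rows that do not move let the fingers close. It gives the time, the measured TCP pose, the force and the opening at its end, in the units of the state.
- get_obs(): the state, without advancing time (a new reading comes with each control period).
- snapshot(name): name is "scene" or "top"; returns the picture (384x512x3 uint8, red, green, blue); there is no depth.
- camera_params(name): a dict with "camera_matrix" (3x3 intrinsics, pixels), "k1" (the pictures are not rectified: a ray, as slopes to the right and down, at radius r is drawn at 1 + k1 r^2 times it, then the intrinsics apply), "extrinsics" (4x4, takes a point from camera to world coordinates). Camera axes: x right, y down, z forward; pixel columns grow to the right and rows downward; lengths in m; the calibration is good to about 2 mm. A picture is of the moment at which its call begins. camera_params takes no time and is no camera call.
- order.sign_off(): hands the job in, once; it reports no verdict.
Trained networks look in the newest picture that a camera, given by its name, has taken for a name from the list of things; names that differ only in an ending like _2 or _b are one class to them, and where a whole thing is asked for, a point or a joint stands for the part that bears it (a point fixed in the world has none). Each returns a list of dicts, best first, with "p" (0 to 1); they miss things now and then, are a little off and sometimes report something else, mostly with a low value. They report only what shows in the picture. A call takes as long as a camera call.
- find_in(label, camera): "extent" ([left, top, right, bottom] in pixels, round what is visible of it).
- silhouettes(label, camera): "pixels" (384x512 bool, what is visible of it) and "extent" ([left, top, right, bottom] in pixels, round what is visible of it).
- landmark_of(label, camera): "centre" ([column, row] in pixels: a listed point, or the origin of a listed thing).
The state is a dict: "t": time; "qpos": joint angles; "joint_vel": joint speeds; "effort": joint torques, N m; "ee_pos": TCP position; "eef_rot": TCP orientation; "wrist_force": force on the tool from outside, world axes, zero at the start; "moment": the same for the moment, N m; "gripper_width": opening from 0.0 (shut) to 1.0 (fully open).
Only numpy, scipy, OpenCV 4.12 (cv2) and the standard library are available. Lean on these libraries where they do the work, as an engineer would, in place of code of your own. Each camera call takes 0.05 s, during which the arm holds its last target.

## Working session

There is one attempt and no reset: what is moved stays moved. The work goes in short steps, Python scripts to look and compute and a shell command to move; the robot and the scene stay as the last step left them, time stands still between calls to the robot, and variables do not carry over. Pictures are saved under pics/ and viewed, and the job is handed in when it is done.

```bash
ls; mkdir -p pics; python3 - <<'E'
from bench import *
import cv2, numpy as np
o=get_obs(); print({k:np.round(v,3).tolist() for k,v in o.items()}, ctrl.tip_extent)
for c in("scene","top"):
    im=snapshot(c); cv2.imwrite(f"pics/{c}0.png",im[:,:,::-1])
    p=camera_params(c); print(c,{k:np.round(v,4).tolist() for k,v in p.items()})
    for l in ["cradle","tip_axis","top_tube","stand_pivot","stand_foot","oil_bottle","mug","bolt_jar","spanner","spare_wheel"]:
        r=landmark_of(l,c); print(l,[(np.round(d["centre"],1).tolist(),round(d["p"],2)) for d in r[:2]])
E
```

```text
pics
{'t': 0.0, 'qpos': [-1.261, 0.468, -0.012, 1.604, 0.006, 1.071, -0.056], 'joint_vel': [-0.001, 0.0, -0.0, 0.002, 0.0, 0.001, 0.001], 'effort': [0.001, -53.237, 0.022, -25.131, 0.011, 0.008, -0.0], 'ee_pos': [0.224, 0.609, 0.252], 'eef_rot': [[-0.938, 0.346, -0.001], [0.346, 0.938, -0.002], [-0.0, -0.002, -1.0]], 'wrist_force': [0.13, 0.794, -0.534], 'moment': [0.013, 0.006, 0.051], 'gripper_width': 1.003} 0.022
scene {'camera_matrix': [[444.469, 0.0, 268.393], [0.0, 444.469, 190.2988], [0.0, 0.0, 1.0]], 'k1': -0.0307, 'extrinsics': [[0.4009, 0.6255, -0.6693, 1.3678], [0.9161, -0.2825, 0.2846, -0.3745], [-0.0111, -0.7272, -0.6863, 1.07], [0.0, 0.0, 0.0, 1.0]]}
cradle [([269.3, 255.4], 0.65)]
tip_axis [([271.5, 249.1], 0.82)]
top_tube [([236.2, 169.1], 0.7)]
stand_pivot [([270.0, 208.8], 0.84)]
stand_foot [([273.3, 206.9], 0.74), ([282.1, 241.7], 0.64)]
oil_bottle [([114.3, 280.1], 0.59)]
mug [([396.1, 203.9], 0.9)]
bolt_jar [([371.7, 182.7], 0.95), ([118.2, 280.5], 0.49)]
spanner [([138.0, 238.4], 0.66)]
spare_wheel [([147.6, 322.8], 0.84), ([265.7, 253.0], 0.53)]
top {'camera_matrix': [[360.8641, 0.0, 260.328], [0.0, 360.8641, 189.6622], [0.0, 0.0, 1.0]], 'k1': -0.0615, 'extrinsics': [[0.0274, -0.99, 0.1383, 0.3746], [-0.9996, -0.0254, 0.0155, -0.0332], [-0.0119, -0.1387, -0.9903, 1.1766], [0.0, 0.0, 0.0, 1.0]]}
cradle [([268.7, 175.9], 0.86)]
tip_axis [([269.2, 177.7], 0.55)]
top_tube [([287.1, 210.8], 0.78), ([269.4, 176.5], 0.24)]
stand_pivot [([266.1, 176.0], 0.62)]
stand_foot [([268.7, 141.1], 0.75)]
oil_bottle [([402.4, 207.1], 0.58)]
mug [([129.9, 181.6], 0.58)]
bolt_jar [([125.8, 214.1], 0.88)]
spanner [([376.1, 247.9], 0.86), ([388.1, 151.6], 0.51)]
spare_wheel [([388.2, 150.6], 0.88), ([264.4, 176.7], 0.45)]
```

View pics/scene0.png

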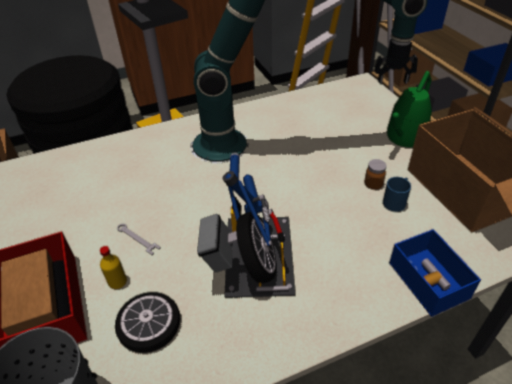

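View pics/top0.png

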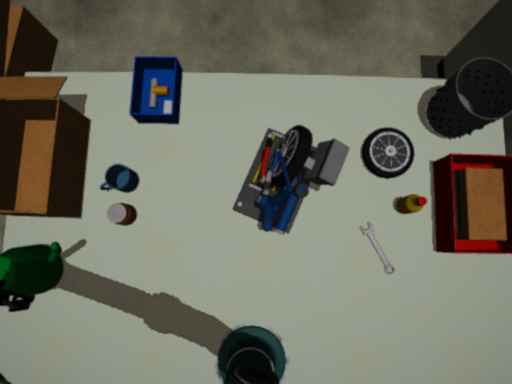

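The scene picture shows the bike leaning left in the image, around (255,235), with the grey box on that side. In the top picture it is around (285,180). Next I fit the cradle pose (x, y, yaw) to the landmarks from both views.

```bash
cat > h.py <<'E'
from bench import *
import cv2, numpy as np
from scipy.optimize import least_squares
def proj(c,P):
    p=camera_params(c);E=np.array(p["extrinsics"]);P=np.atleast_2d(P)
    q=(P-E[:3,3])@E[:3,:3]; s=q[:,:2]/q[:,2:]
    s=s*(1+p["k1"]*(s**2).sum(1,keepdims=True)); K=np.array(p["camera_matrix"])
    return s*[K[0,0],K[1,1]]+K[:2,2]
def Rz(a): c,s=np.cos(a),np.sin(a); return np.array([[c,-s,0],[s,c,0],[0,0,1]])
def Rx(a): c,s=np.cos(a),np.sin(a); return np.array([[1,0,0],[0,c,-s],[0,s,c]])
def f2w(pose,p,lean=0.4):  # frame coords mm -> world m
    x,y,a=pose; return np.array([x,y,.02])+ (Rz(a)@Rx(lean)@(np.atleast_2d(p).T/1000)).T
def foot(k): # frame coords of foot at stand angle k
    return np.array([-30+105*np.cos(k),78,112-105*np.sin(k)])
E
python3 - <<'E'
from h import *
c={"scene":{}, "top":{}}
for k in c:
    snapshot(k)
    for l in ["cradle","tip_axis","top_tube","stand_pivot","stand_foot"]:
        r=landmark_of(l,k)
        print(k,l,[(np.round(d["centre"],1).tolist(),round(d["p"],2)) for d in r[:3]])
        c[k][l]=[np.array(d["centre"]) for d in r]
F={"tip_axis":[0,0,0],"top_tube":[-100,0,250],"stand_pivot":[-30,50,112],"stand_foot":foot(0)}
def W(p): 
    d={l:f2w(p,v)[0] for l,v in F.items()}; d["cradle"]=np.array([p[0],p[1],0]); return d
def res(p,full=False):
    w=W(p);o=[]
    for k in c:
        for l,v in c[k].items():
            if not v: continue
            q=proj(k,w[l])[0]; e=min((q-z for z in v),key=np.linalg.norm); o.append((k,l,e,q))
    if full: return o
    return np.concatenate([e for _,_,e,_ in o])
best=None
for a in(-.4,0,.4):
    s=least_squares(res,[.55,0,a],loss="soft_l1",f_scale=2)
    if best is None or s.cost<best.cost: best=s
print(best.x,best.cost)
for k,l,e,q in res(best.x,True): print(k,l,np.round(e,1),np.round(q,1))
np.save("pose.npy",best.x)
w=W(best.x)
for l in w: print(l,np.round(w[l],3))
# overlay
p=best.x
for k in c:
    im=cv2.resize(snapshot(k)[:,:,::-1].copy(),None,fx=4,fy=4,interpolation=cv2.INTER_CUBIC)
    def line(a,b,col):
        q=proj(k,np.array([a,b]))*4+1.5; cv2.line(im,*[tuple(int(x) for x in z) for z in q],col,1)
    cr=[[150,100],[150,-100],[-150,-100],[-150,100]]
    cw=[np.array([p[0],p[1],.01])+Rz(p[2])@np.array([u/1000,v/1000,0]) for u,v in cr]
    for i in range(4): line(cw[i],cw[(i+1)%4],(0,255,0))
    line(f2w(p,[-157,0,250])[0],f2w(p,[-42,0,250])[0],(0,255,255))
    line(f2w(p,[-30,78,112])[0],f2w(p,foot(0))[0],(255,255,0))
    th=np.linspace(0,6.28,25)
    ws=f2w(p,np.c_[70+100*np.cos(th),0*th,100+100*np.sin(th)])
    for i in range(24): line(ws[i],ws[i+1],(255,0,255))
    u=proj(k,w["tip_axis"])[0]*4; x0=int(u[0]-350);y0=int(u[1]-380)
    cv2.imwrite(f"pics/ov_{k}.png",im[max(y0,0):y0+600,x0:x0+700])
E
```

```text
scene cradle [([267.8, 254.6], 0.96), ([149.3, 323.5], 0.62)]
scene tip_axis [([271.5, 247.2], 0.68)]
scene top_tube [([236.5, 168.4], 0.6)]
scene stand_pivot [([270.3, 205.7], 0.95), ([269.1, 252.6], 0.71)]
scene stand_foot [([282.3, 238.7], 0.53), ([395.8, 205.2], 0.44)]
top cradle [([268.2, 175.7], 0.77)]
top tip_axis [([271.5, 174.7], 0.71)]
top top_tube [([286.3, 211.1], 0.85)]
top stand_pivot [([263.0, 178.5], 0.85), ([125.8, 212.5], 0.74)]
top stand_foot [([267.4, 143.9], 0.62)]
[ 0.58000075 -0.03578337 -0.39681185] 32.476635454527276
scene cradle [ 2.7 -2.3] [270.5 252.3]
scene tip_axis [-1.1  1. ] [270.4 248.2]
scene top_tube [-1.8  1. ] [234.7 169.4]
scene stand_pivot [0.4 7.2] [270.7 212.9]
scene stand_foot [-1.3 -0.6] [281.  238.1]
top cradle [-1.2  1.8] [267.  177.5]
top tip_axis [-4.4  1.8] [267.1 176.5]
top top_tube [ 0. -0.] [286.3 211.1]
top stand_pivot [-0.6 -0.5] [262.4 178. ]
top stand_foot [ 1.6 -2.4] [269.  141.5]
tip_axis [ 0.58  -0.036  0.02 ]
top_tube [ 0.45  -0.087  0.25 ]
stand_pivot [ 0.553 -0.022  0.143]
stand_foot [ 0.66  -0.039  0.154]
cradle [ 0.58  -0.036  0.   ]
```

```bash
python3 -m crank --help 2>&1 | head -5; ls pics
```

```text
invalid input: not JSON, or not a number
ov_scene.png
ov_top.png
scene0.png
top0.png
```

View pics/ov_scene.png

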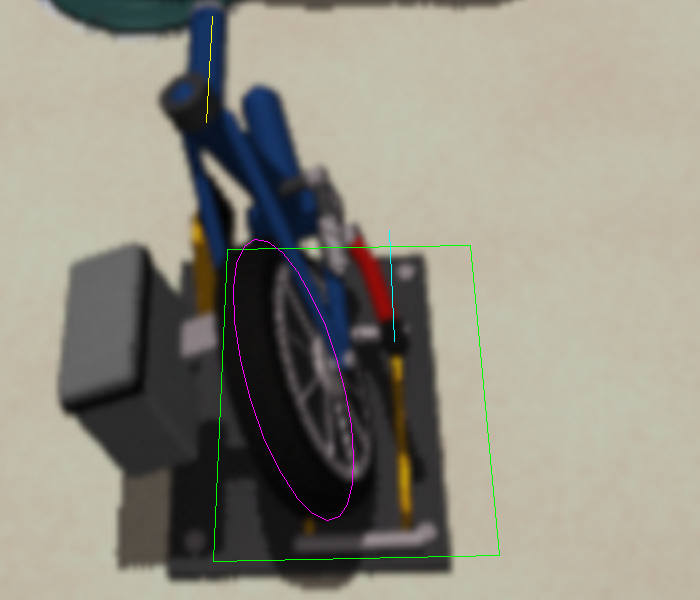

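View pics/ov_top.png

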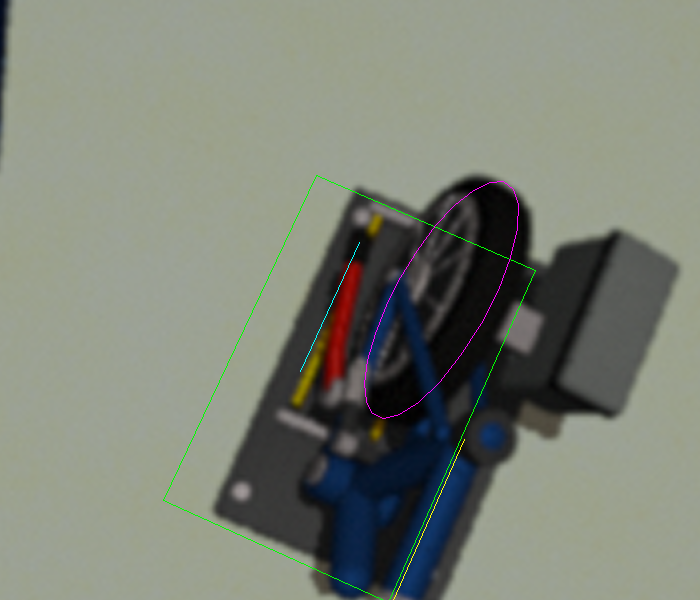

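The overlay is off: the plate's centre isn't at the cradle origin, and the red leg splays outward. I'll zoom in and refit with features I pick by hand.

```bash
python3 - <<'E'
from h import *
for k,(x,y,w,h) in {"scene":(190,145,115,125),"top":(230,120,130,120)}.items():
    im=snapshot(k)[y:y+h,x:x+w,::-1]
    im=cv2.resize(im,None,fx=4.8,fy=4.8,interpolation=cv2.INTER_CUBIC)
    for i in range(0,w,10):
        cv2.line(im,(int((i+.5)*4.8),0),(int((i+.5)*4.8),6),(0,255,0),1); cv2.putText(im,str(x+i),(int(i*4.8),16),0,.35,(0,0,255),1)
    for i in range(0,h,10):
        cv2.line(im,(0,int((i+.5)*4.8)),(6,int((i+.5)*4.8)),(0,255,0),1); cv2.putText(im,str(y+i),(8,int(i*4.8+8)),0,.35,(0,0,255),1)
    cv2.imwrite(f"pics/z_{k}.png",np.clip(im*1.5,0,255).astype(np.uint8))
E
```

```text
(no output)
```

View pics/z_scene.png

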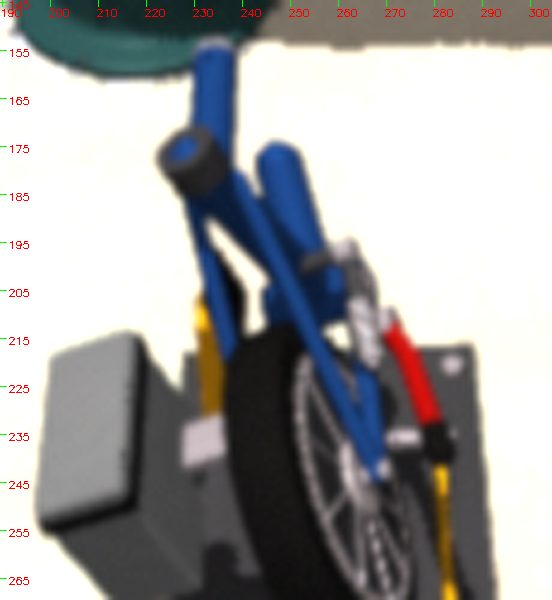

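View pics/z_top.png

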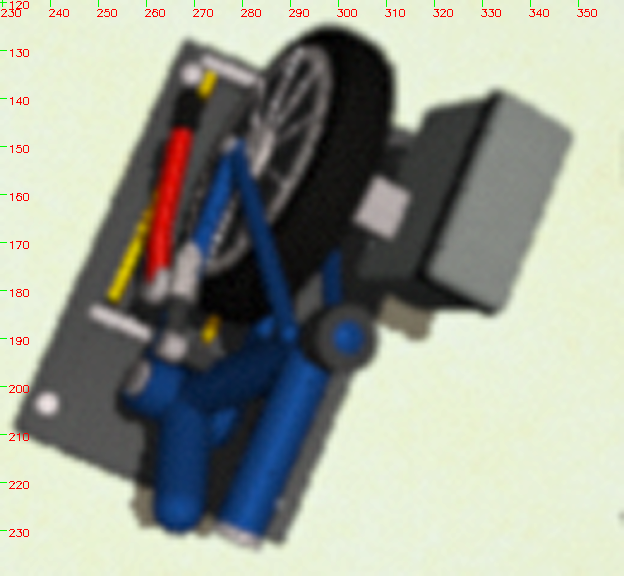

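```bash
cat > fit.py <<'E'
from h import *
leg=lambda s:[-30+s*105,50+28*s,112]
def res(v,full=False):
    p=v[:3];off=v[3:5];L=v[5];o=[]
    cw=lambda u,w:np.array([p[0],p[1],.01])+Rz(p[2])@np.array([(u+off[0]*1000)/1000,(w+off[1]*1000)/1000,0])
    def pt(k,P,px,n): o.append((k,n,proj(k,P)[0]-px))
    def ln(k,A,B,px,n):
        q=proj(k,np.array([A,B]));d=q[1]-q[0];d/=np.linalg.norm(d);e=np.array(px)-q[0];o.append((k,n,np.array([d[0]*e[1]-d[1]*e[0]])))
    w=lambda f:f2w(p,f,L)[0]
    pt("top",w([-157,0,250]),(279.6,230),"free")
    pt("scene",w([-157,0,250]),(234.4,154),"free")
    ln("top",w([-157,0,250]),w([-42,0,250]),(293.6,197.7),"tube")
    ln("scene",w([-157,0,250]),w([-42,0,250]),(234,169.6),"tube")
    pt("top",w(foot(0)),(268.6,141),"foot")
    pt("scene",w(foot(0)),(280.9,236.3),"foot")
    ln("top",w(leg(.3)),w(leg(1)),(263.,172),"leg")
    ln("scene",w(leg(.3)),w(leg(1)),(272.5,217),"leg")
    pt("top",cw(150,100),(268.6,128),"c1"); pt("top",cw(-150,100),(232.7,208),"c2")
    pt("scene",cw(-150,100),(288,216.5),"c2"); pt("scene",cw(150,100),(295,295.6),"c1"); pt("scene",cw(150,-100),(224.6,297.1),"c3")
    if full: return o
    o=np.concatenate([e for *_,e in o]); return np.r_[o,(L-.4)/.02]
s=least_squares(res,[.58,-.036,-.4,0,0,.4],loss="soft_l1",f_scale=1.5)
print(s.x.round(4),s.cost)
for k,n,e in res(s.x,True): print(k,n,e.round(1))
np.save("pose.npy",s.x)
p=s.x[:3]
for n,f in dict(tt=[-100,0,250],free=[-157,0,250],piv=[-30,50,112],foot=foot(0)).items(): print(n,f2w(p,f)[0].round(3),"upright",f2w(p,f,0)[0].round(3))
for k in ("scene","top"):
    im=cv2.resize(snapshot(k)[:,:,::-1].copy(),None,fx=4,fy=4,interpolation=cv2.INTER_CUBIC)
    def line(a,b,col):
        q=proj(k,np.array([a,b]))*4+1.5; cv2.line(im,*[tuple(int(x) for x in z) for z in q],col,1)
    line(f2w(p,[-157,0,250])[0],f2w(p,[-42,0,250])[0],(0,255,255))
    line(f2w(p,leg(0))[0],f2w(p,leg(1))[0],(255,255,0))
    th=np.linspace(0,6.28,25)
    for yy in(-20,20):
        ws=f2w(p,np.c_[70+100*np.cos(th),0*th+yy,100+100*np.sin(th)])
        for i in range(24): line(ws[i],ws[i+1],(255,0,255))
    u=proj(k,f2w(p,[0,0,0])[0])[0]*4; x0=int(u[0]-350);y0=int(u[1]-380)
    cv2.imwrite(f"pics/ov2_{k}.png",im[max(y0,0):y0+600,x0:x0+700])
E
python3 fit.py
```

```text
[ 0.5792 -0.0363 -0.3752  0.0116 -0.0362  0.3977] 8.156466234129232
top free [-0.7  1.4]
scene free [-0.2  3. ]
top tube [0.6]
scene tube [-0.1]
top foot [-0.1  0.7]
scene foot [0.5 1.5]
top leg [-0.7]
scene leg [-0.3]
top c1 [-0.2 -1.8]
top c2 [-0.2  0.4]
scene c2 [-0.  -0.2]
scene c1 [ 0.4 -0.9]
scene c3 [-1.1  0.3]
tt [ 0.45 -0.09  0.25] upright [0.486 0.    0.27 ]
free [ 0.397 -0.069  0.25 ] upright [0.433 0.021 0.27 ]
piv [ 0.552 -0.023  0.143] upright [0.57  0.021 0.132]
foot [ 0.659 -0.038  0.154] upright [0.678 0.009 0.132]
```

View pics/ov2_scene.png

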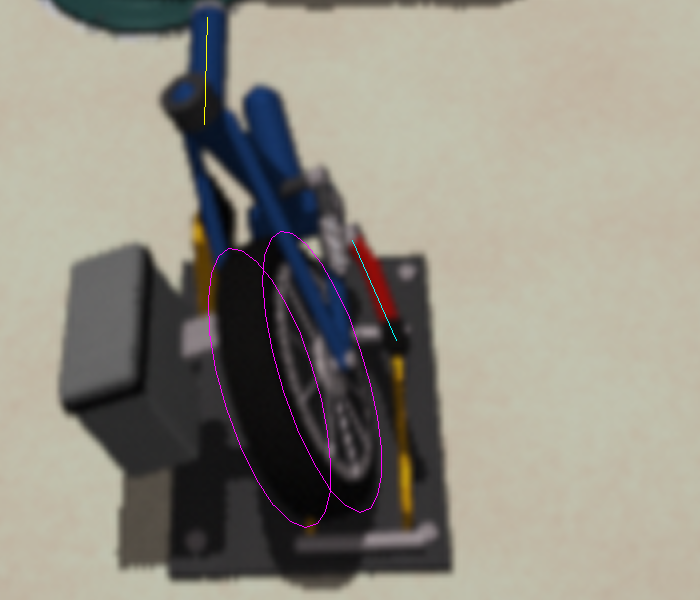

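View pics/ov2_top.png

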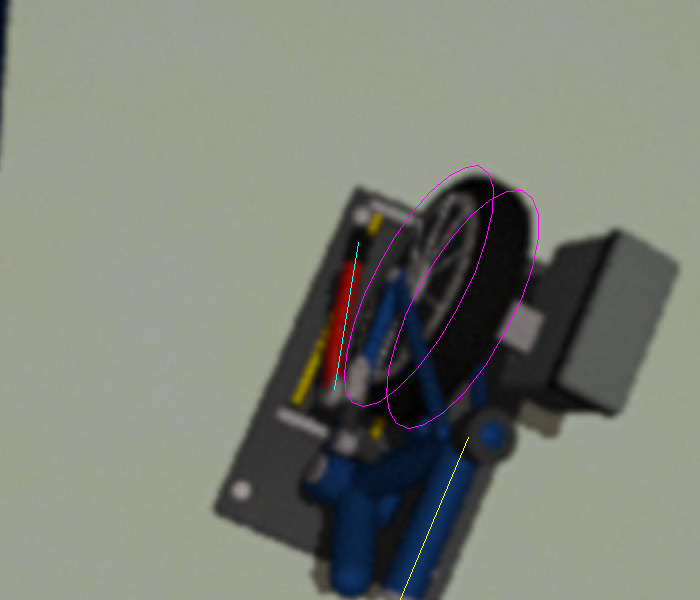

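The overlay now agrees to a few mm: the tube, leg, wheel and plate all line up. Next I compute the kickstand push waypoints.

```bash
cat > way.py <<'E'
from h import *
s6=np.load("pose.npy");p=s6[:3];L=.4
def leg(k,s,n=0): 
    return np.array([-30+s*np.cos(k)+n*np.sin(k), 50+28*s/105, 112-s*np.sin(k)+n*np.cos(k)])
print("now",get_obs()["ee_pos"].round(4))
for k,s in [(-.6,95),(0,95),(.2,93),(.4,92),(.6,92),(.8,92),(1.0,92),(1.2,92)]:
    f=leg(k,s,8 if k>-.1 else 8)
    if k<0: f=leg(0,95,60)
    w=f2w(p,f,L)[0]+(Rz(p[2])@[.008 if k>0.1 else 0,0,0]); tcp=w+[0,0,.022]
    print(k,"tcp",(tcp*1000).round(0))
print("foot down",f2w(p,foot(1.6),L)[0].round(3))
E
python3 way.py
```

```text
now [0.2247 0.61   0.2533]
-0.6 tcp [641. -58. 230.]
0 tcp [648. -39. 182.]
0.2 tcp [656. -35. 164.]
0.4 tcp [654. -27. 148.]
0.6 tcp [649. -18. 132.]
0.8 tcp [642.  -9. 119.]
1.0 tcp [631.   1. 107.]
1.2 tcp [618.  10.  98.]
foot down [0.574 0.04  0.057]
```

```bash
python3 -m crank '[[[41,0,0,0,0,0],[36,-18,0,0,0,0],[20,-36,0,0,0,0],[20,-36,0,0,0,0],[20,-36,0,0,0,0]]]' 0 40
```

```text
t: 2.42
ee_pos: [0.3626, 0.4823, 0.2529]
eef_rot: [[-0.938, 0.346, -0.0], [0.346, 0.938, -0.0], [-0.0, -0.0, -1.0]]
wrist_force: [0.6, 0.6, -0.9]
gripper_width: 0.299
```

```bash
python3 -m crank '[[[19,-35,0,0,0,0],[19,-35,0,0,0,0],[19,-35,0,0,0,0],[19,-35,0,0,0,0],[19,-35,0,0,0,0]]]'; python3 -m crank '[[[19,-35,0,0,0,0],[19,-35,0,0,0,0],[19,-35,0,0,0,0],[19,-35,0,0,0,0],[19,-35,0,0,0,0]]]';python3 -m crank '[[[19,-35,0,0,0,0],[19,-35,0,0,0,0],[19,-35,0,0,0,0],[19,-32,0,0,0,0],[19,-28,0,0,0,0]]]'; python3 -m crank '[[[0,0,0,0,0,0],[0,0,0,0,0,0]]]'
```

```text
t: 2.83
ee_pos: [0.4573, 0.3072, 0.2536]
eef_rot: [[-0.938, 0.345, 0.001], [0.345, 0.938, 0.001], [-0.0, 0.001, -1.0]]
wrist_force: [0.5, 0.4, 0.1]
gripper_width: -0.004
t: 3.25
ee_pos: [0.5523, 0.1322, 0.2536]
eef_rot: [[-0.938, 0.345, 0.001], [0.345, 0.938, 0.0], [-0.0, 0.001, -1.0]]
wrist_force: [1.0, 0.8, 0.3]
gripper_width: -0.001
t: 3.67
ee_pos: [0.6473, -0.034, 0.2535]
eef_rot: [[-0.938, 0.347, 0.0], [0.347, 0.938, -0.001], [-0.001, -0.0, -1.0]]
wrist_force: [0.1, 1.2, -0.4]
gripper_width: -0.001
t: 3.83
ee_pos: [0.647, -0.0337, 0.2529]
eef_rot: [[-0.937, 0.35, -0.0], [0.35, 0.937, -0.001], [-0.0, -0.001, -1.0]]
wrist_force: [-0.2, 1.1, 0.5]
gripper_width: 0.001
```

```bash
cat > pic.py <<'E'
import sys
from h import *
n=sys.argv[1]
ims=[]
for k,(x,y,w,h) in {"scene":(190,110,130,190),"top":(200,90,170,190)}.items():
    im=snapshot(k)[y:y+h,x:x+w,::-1]
    ims.append(cv2.resize(im,None,fx=2.6,fy=3 if 0 else 2.6,interpolation=cv2.INTER_CUBIC))
cv2.imwrite(f"pics/{n}.png",np.clip(np.hstack(ims)*1.4,0,255).astype(np.uint8))
o=get_obs(); print(round(o["t"],2),o["ee_pos"].round(4),o["wrist_force"].round(1),o["gripper_width"])
E
python3 pic.py a1
```

```text
3.93 [ 0.6462 -0.0299  0.2529] [-0.6  0.9  0.3] 0.002430662123159805
```

View pics/a1.png

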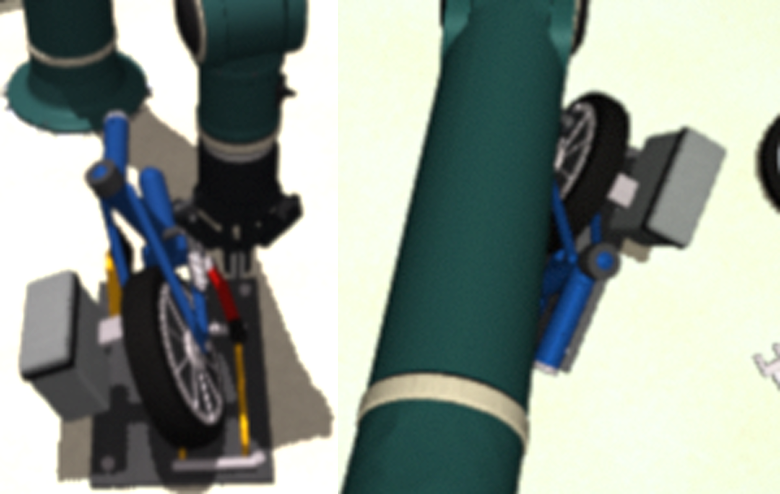

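The hand is above and behind the red leg, with the fingertips around (238,275) in the left panel and the foot at (237,330). The arm hides the foot from the top camera. The TCP y reading has drifted, so I'll recheck it.

```bash
python3 -m crank '[[[0,0,0,0,0,0],[0,0,0,0,0,0],[0,0,0,0,0,0]]]'; python3 - <<'E'
from h import *
o=get_obs();print(o["qpos"].round(4),o["joint_vel"].round(3),o["ee_pos"],o["effort"].round(2))
p=np.load("pose.npy")[:3]; print(proj("scene",o["ee_pos"]+[0,0,-.022]))
E
```

```text
t: 4.18
ee_pos: [0.6464, -0.0296, 0.2535]
eef_rot: [[-0.939, 0.344, 0.0], [0.344, 0.939, 0.001], [-0.0, 0.001, -1.0]]
wrist_force: [0.4, 0.2, -0.3]
gripper_width: 0.006
[-0.1935  0.4644  0.2575  1.625  -0.1311  1.0689  1.3211] [ 0.006  0.001  0.005 -0.003 -0.001 -0.001 -0.   ] [ 0.64641565 -0.0295792   0.25353863] [ 5.000e-02 -5.175e+01  3.420e+00 -2.488e+01  1.000e-02  0.000e+00
 -0.000e+00]
[[282.25472026 213.77365501]]
```

```bash
python3 -m crank '[[[0,-5,-20,0,0,0],[2,-4,-20,0,0,0],[0,0,-20,0,0,0],[0,0,0,0,0,0]]]'; python3 -m crank '[[[2,0,-6,0,0,0],[2,1,-6,0,0,0],[2,1,-6,0,0,0],[1,2,-6,0,0,0],[0,0,0,0,0,0]]]'; python3 pic.py a2
```

```text
t: 4.52
ee_pos: [0.646, -0.0393, 0.1894]
eef_rot: [[-0.939, 0.345, -0.007], [0.345, 0.939, 0.0], [0.007, -0.002, -1.0]]
wrist_force: [-0.4, 0.1, -0.8]
gripper_width: -0.003
t: 4.93
ee_pos: [0.6563, -0.0347, 0.1688]
eef_rot: [[-0.939, 0.344, 0.001], [0.344, 0.939, 0.001], [-0.001, 0.001, -1.0]]
wrist_force: [-0.0, 1.4, 2.8]
gripper_width: -0.0
5.03 [ 0.6562 -0.0354  0.1696] [0.5 1.5 1.3] -0.0027053946517731865
```

View pics/a2.png

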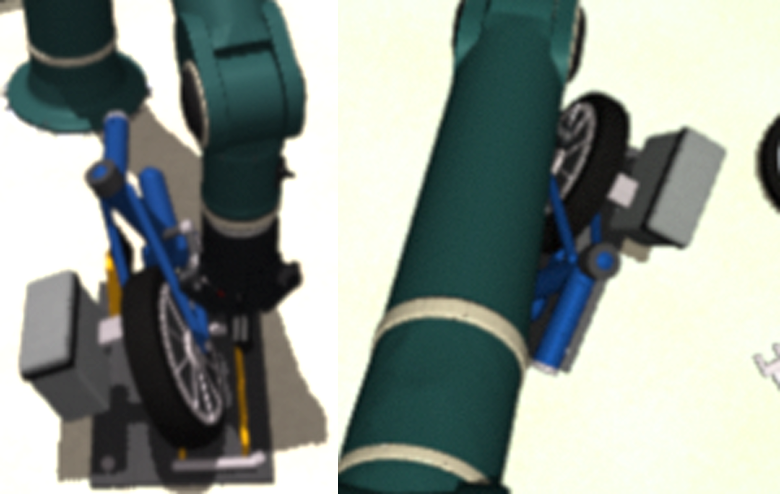

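The fingertips are at the foot, around (240,330) in the left panel, with 1–3 N of upward force, so contact looks made. I'll follow the foot's arc next.

```bash
python3 -m crank '[[[0,2,-5,0,0,0],[0,2,-5,0,0,0],[-1,2,-4,0,0,0],[-1,2,-4,0,0,0],[0,0,0,0,0,0]]]'; python3 -m crank '[[[-1,2,-4,0,0,0],[-1,2,-4,0,0,0],[-2,3,-4,0,0,0],[-2,2,-4,0,0,0],[0,0,0,0,0,0]]]';  python3 pic.py a3
```

```text
t: 5.45
ee_pos: [0.6527, -0.0278, 0.1499]
eef_rot: [[-0.939, 0.345, -0.002], [0.345, 0.939, -0.0], [0.002, -0.001, -1.0]]
wrist_force: [1.0, 0.1, 1.5]
gripper_width: -0.001
t: 5.87
ee_pos: [0.6463, -0.0184, 0.1338]
eef_rot: [[-0.939, 0.345, -0.003], [0.345, 0.939, 0.0], [0.003, -0.001, -1.0]]
wrist_force: [-0.2, 0.1, 0.8]
gripper_width: 0.002
5.97 [ 0.647  -0.019   0.1347] [0.1 0.2 0.1] 0.0049364360453619475
```

View pics/a3.png

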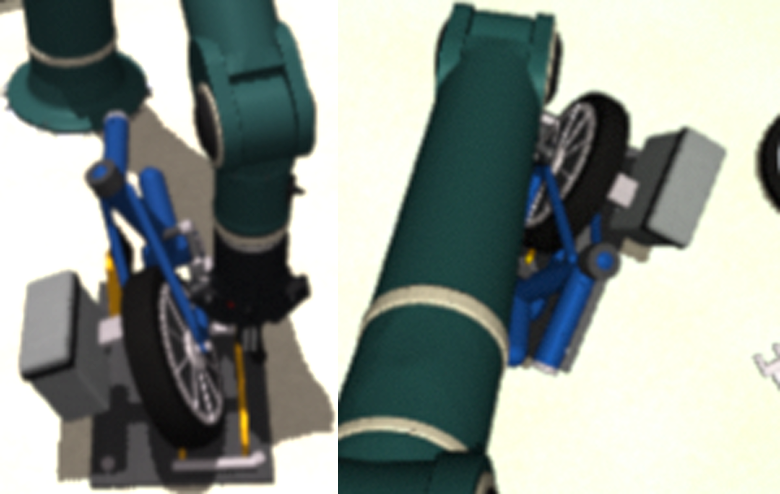

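```bash
python3 - <<'E'
from h import *
im=snapshot("scene")
x,y,w,h=255,190,60,70
c=cv2.resize(im[y:y+h,x:x+w,::-1],None,fx=8,fy=8,interpolation=cv2.INTER_CUBIC)
cv2.imwrite("pics/a4.png",np.clip(c*2.2,0,255).astype(np.uint8))
for l in("kickstand","stand_foot"):
    print(l,[(np.round(d["centre"],1).tolist(),round(d["p"],2)) for d in landmark_of(l,"scene")[:3]])
p=np.load("pose.npy")[:3]
for k in(0,.4,.6,.8): print(k,proj("scene",f2w(p,foot(k))).round(1))
E
```

```text
Traceback (most recent call last):
ValueError: it knows: bolt_jar, cradle, mug, oil_bottle, spanner, spare_wheel, stand_foot, stand_pivot, tip_axis, top_tube
```

View pics/a4.png

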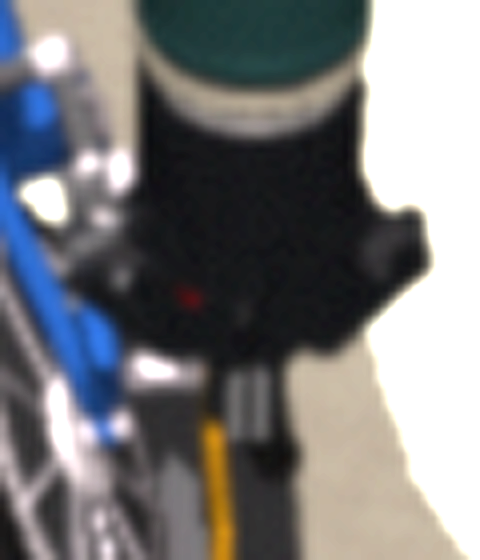

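```bash
python3 - <<'E'
from h import *
print([(np.round(d["centre"],1).tolist(),round(d["p"],2)) for d in landmark_of("stand_foot","scene")[:3]])
p=np.load("pose.npy")[:3]
for k in(0,.4,.6,.8,1.2,1.6): print(k,proj("scene",f2w(p,foot(k))).round(1))
E
```

```text
[([288.1, 247.7], 0.59)]
0 [[281.3 237.8]]
0.4 [[286.7 244.2]]
0.6 [[288.9 245.2]]
0.8 [[290.7 244.8]]
1.2 [[292.6 240. ]]
1.6 [[292.4 230.9]]
```

The foot shows at about (288–290, 247), matching a kickstand angle of 0.5–0.6, still under the finger. I'll continue along the arc.

```bash
python3 -m crank '[[[-1,2,-4,0,0,0],[-2,2,-3,0,0,0],[-2,2,-4,0,0,0],[-2,3,-3,0,0,0],[0,0,0,0,0,0]]]'; python3 -m crank '[[[-2,2,-3,0,0,0],[-3,3,-3,0,0,0],[-3,2,-3,0,0,0],[-3,3,-3,0,0,0],[0,0,0,0,0,0]]]'; python3 -m crank '[[[-4,2,-3,0,0,0],[-4,3,-2,0,0,0],[-4,2,-2,0,0,0],[-3,2,-2,0,0,0],[0,0,0,0,0,0]]]';  python3 pic.py a5;python3 - <<'E'
from h import *
im=snapshot("scene")
print([(np.round(d["centre"],1).tolist(),round(d["p"],2)) for d in landmark_of("stand_foot","scene")[:3]])
x,y,w,h=255,190,60,70
c=cv2.resize(im[y:y+h,x:x+w,::-1],None,fx=8,fy=8,interpolation=cv2.INTER_CUBIC)
cv2.imwrite("pics/a6.png",np.clip(c*2.2,0,255).astype(np.uint8))
E
```

```text
t: 6.48
ee_pos: [0.6395, -0.0089, 0.1201]
eef_rot: [[-0.939, 0.345, -0.002], [0.345, 0.939, 0.0], [0.002, -0.0, -1.0]]
wrist_force: [0.8, 0.6, 0.1]
gripper_width: 0.001
t: 6.9
ee_pos: [0.6284, 0.001, 0.1084]
eef_rot: [[-0.939, 0.345, -0.002], [0.345, 0.939, 0.001], [0.002, -0.0, -1.0]]
wrist_force: [1.0, -1.0, 0.6]
gripper_width: -0.001
t: 7.32
ee_pos: [0.6136, 0.0097, 0.0998]
eef_rot: [[-0.939, 0.345, -0.001], [0.345, 0.939, 0.0], [0.001, -0.0, -1.0]]
wrist_force: [0.1, 0.3, -0.5]
gripper_width: -0.002
7.42 [0.6146 0.0091 0.1003] [0.3 1.2 0.7] 0.005560990947671409
[]
```

View pics/a6.png

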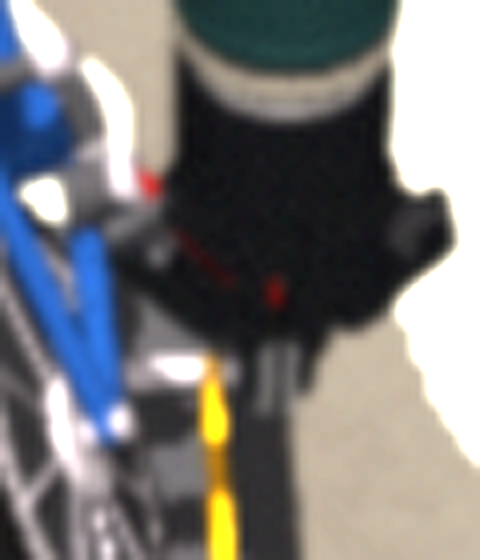

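View pics/a5.png

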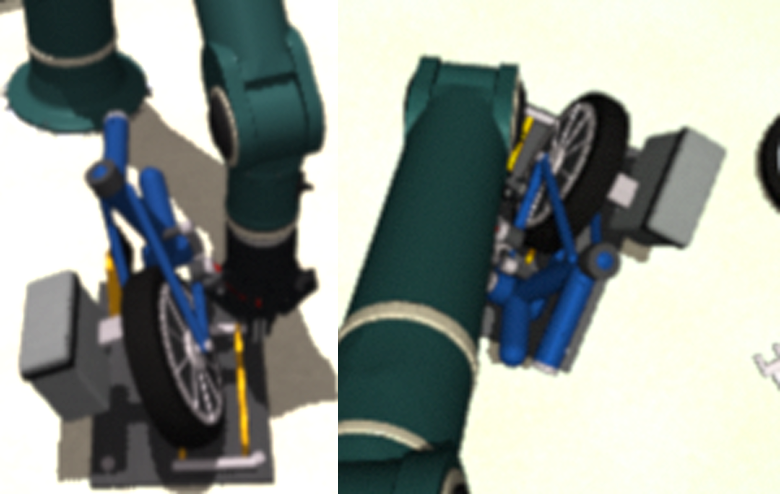

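The red leg seems to have left the fingers. I'll back away (+x, then up) and check.

```bash
python3 -m crank '[[[10,4,0,0,0,0],[10,4,5,0,0,0],[0,5,25,0,0,0],[0,10,30,0,0,0],[0,20,30,0,0,0]]]'; python3 -m crank '[[[0,30,25,0,0,0],[0,30,25,0,0,0],[0,30,20,0,0,0],[-10,30,0,0,0,0],[0,0,0,0,0,0]]]';  python3 pic.py a7
```

```text
t: 7.93
ee_pos: [0.6346, 0.0489, 0.1908]
eef_rot: [[-0.937, 0.35, -0.001], [0.35, 0.937, -0.002], [0.0, -0.003, -1.0]]
wrist_force: [1.2, -0.0, 0.5]
gripper_width: 0.002
t: 8.35
ee_pos: [0.6232, 0.181, 0.262]
eef_rot: [[-0.942, 0.336, 0.002], [0.336, 0.942, 0.006], [0.0, 0.006, -1.0]]
wrist_force: [0.1, 0.8, -0.2]
gripper_width: 0.004
8.45 [0.6241 0.1739 0.2604] [ 0.3 -1.1 -0.3] 0.0009132317275432664
```

View pics/a7.png

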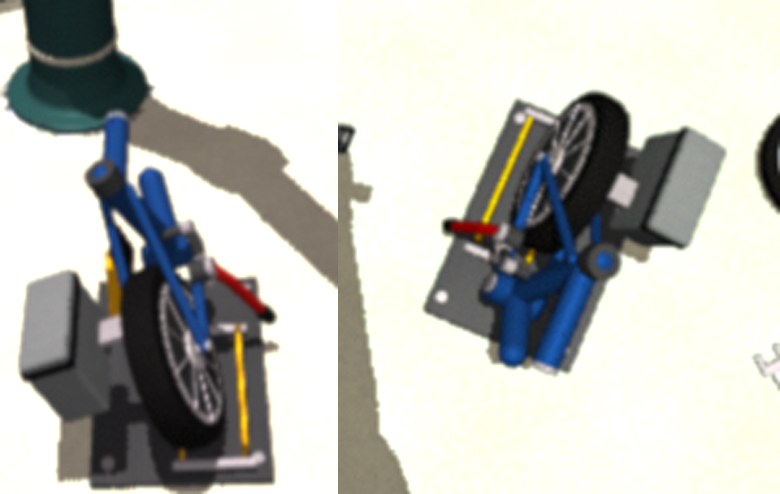

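The foot is now at about (293,231) in the scene, against (292.4,230.9) predicted for 1.6 rad, so the stand is fully down. The frame still leans. Next is the top-tube grasp.

```bash
cat > g.py <<'E'
from h import *
from scipy.spatial.transform import Rotation as R
p=np.load("pose.npy")[:3]; o=get_obs()
print("now",(o["ee_pos"]*1000).round(0), "rv x-cradle", (Rz(p[2])@[1,0,0]).round(4))
for L in (.4,.3,.2,.1,0):
    Rt=Rz(p[2])@Rx(L)@np.diag([-1,-1,1])@np.diag([1,-1,-1])
    # tool x=-frame x, y=+frame y, z=-frame z
    Rt=Rz(p[2])@Rx(L)@np.diag([-1,1,-1])
    w=R.from_matrix(Rt@o["eef_rot"].T).as_rotvec()
    for up in (100,3):
        print(L,up,"tcp",(f2w(p,[-106,0,250+up],L)[0]*1000).round(0),"rotvec",w.round(3))
E
python3 g.py; python3 - <<'E'
from h import *
snapshot("top");snapshot("scene")
p=np.load("pose.npy")[:3]
for c in("scene","top"):
  print(c,[(np.round(d["centre"],1).tolist(),round(d["p"],2)) for d in landmark_of("top_tube",c)[:2]],proj(c,f2w(p,[-100,0,250])).round(1))
E
```

```text
now [624. 174. 260.] rv x-cradle [ 0.9304 -0.3665  0.    ]
0.4 100 tcp [ 431. -124.  342.] rotvec [ 0.374 -0.142 -0.026]
0.4 3 tcp [444. -89. 253.] rotvec [ 0.374 -0.142 -0.026]
0.3 100 tcp [443. -94. 354.] rotvec [ 0.28  -0.106 -0.026]
0.3 3 tcp [453. -67. 262.] rotvec [ 0.28  -0.106 -0.026]
0.2 100 tcp [455. -62. 363.] rotvec [ 0.187 -0.071 -0.026]
0.2 3 tcp [462. -44. 268.] rotvec [ 0.187 -0.071 -0.026]
0.1 100 tcp [468. -30. 368.] rotvec [ 0.093 -0.035 -0.026]
0.1 3 tcp [471. -21. 272.] rotvec [ 0.093 -0.035 -0.026]
0 100 tcp [481.   3. 370.] rotvec [-0.001  0.    -0.026]
0 3 tcp [481.   3. 273.] rotvec [-0.001  0.    -0.026]
scene [([134.9, 237.6], 0.66), ([236.6, 166.7], 0.65)] [[233.7 169.8]]
top [([285.9, 211.9], 0.94)] [[287.6 211. ]]
```

```bash
python3 -m crank '[[[0,0,36,0,0,0],[-5,-5,36,0,0,0],[-18,-28,20,0,0,0],[-18,-30,8,0,0,0],[-19,-30,0,0,0,-0.013]]]' 85; python3 -m crank '[[[-19,-30,0,0,0,-0.013],[-19,-30,0,0.062,-0.024,0],[-19,-30,0,0.062,-0.024,0],[-19,-30,0,0.062,-0.024,0],[-19,-30,0,0.062,-0.024,0]]]'; python3 -m crank '[[[-19,-30,0,0.062,-0.023,0],[-19,-30,0,0.062,-0.023,0],[-19,-25,0,0,0,0],[0,0,0,0,0,0],[0,0,0,0,0,0]]]'; python3 g.py; python3 pic.py b1
```

```text
t: 9.07
ee_pos: [0.5653, 0.0768, 0.3628]
eef_rot: [[-0.933, 0.359, 0.005], [0.359, 0.933, 0.001], [-0.004, 0.002, -1.0]]
wrist_force: [0.9, -2.1, 0.3]
gripper_width: 0.711
t: 9.48
ee_pos: [0.4683, -0.0734, 0.3607]
eef_rot: [[-0.928, 0.358, 0.099], [0.372, 0.895, 0.248], [0.001, 0.267, -0.964]]
wrist_force: [-0.1, -1.2, -0.6]
gripper_width: 0.994
t: 9.9
ee_pos: [0.4116, -0.1586, 0.3604]
eef_rot: [[-0.927, 0.348, 0.141], [0.375, 0.854, 0.361], [0.005, 0.388, -0.922]]
wrist_force: [-0.2, 0.9, -0.1]
gripper_width: 0.994
now [ 412. -159.  360.] rv x-cradle [ 0.9304 -0.3665  0.    ]
0.4 100 tcp [ 431. -124.  342.] rotvec [-0.    -0.005  0.009]
0.4 3 tcp [444. -89. 253.] rotvec [-0.    -0.005  0.009]
0.3 100 tcp [443. -94. 354.] rotvec [-0.093  0.032  0.01 ]
0.3 3 tcp [453. -67. 262.] rotvec [-0.093  0.032  0.01 ]
0.2 100 tcp [455. -62. 363.] rotvec [-0.186  0.069  0.01 ]
0.2 3 tcp [462. -44. 268.] rotvec [-0.186  0.069  0.01 ]
0.1 100 tcp [468. -30. 368.] rotvec [-0.279  0.106  0.01 ]
0.1 3 tcp [471. -21. 272.] rotvec [-0.279  0.106  0.01 ]
0 100 tcp [481.   3. 370.] rotvec [-0.372  0.143  0.01 ]
0 3 tcp [481.   3. 273.] rotvec [-0.372  0.143  0.01 ]
10.0 [ 0.4129 -0.1558  0.3603] [-0.3  0.   0.1] 0.9954081812234699
```

View pics/b1.png

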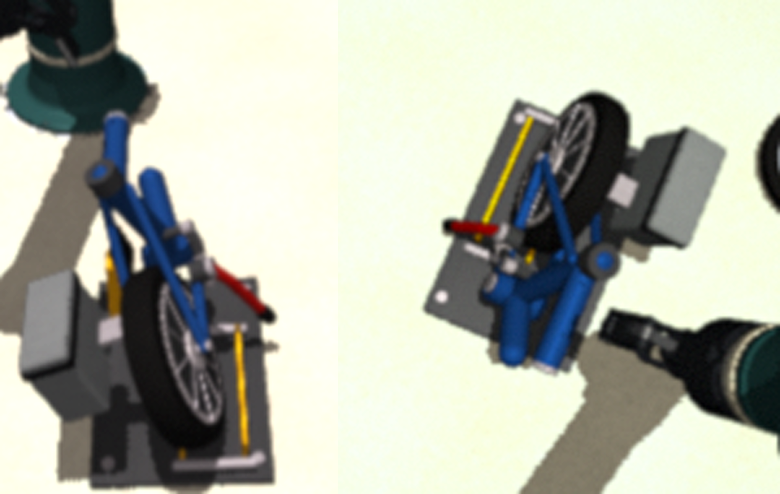

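```bash
python3 - <<'E'
from h import *
o=get_obs();T=o["ee_pos"];R=o["eef_rot"]
print(o["qpos"].round(2))
for c in("scene","top"): print(c,proj(c,np.array([T,T+R[:,2]*.022,T+R@[0,.05,0],T-R@[0,.05,0]])).round(0).tolist())
E
python3 - <<'E'
from h import *
im=snapshot("scene");cv2.imwrite("pics/b2.png",im[:,:,::-1])
E
```

```text
[ 0.01  0.02  0.55  1.98 -0.43  1.25  1.91]
scene [[203.0, 137.0], [207.0, 143.0], [220.0, 130.0], [187.0, 143.0]]
top [[319.0, 224.0], [315.0, 223.0], [301.0, 216.0], [337.0, 233.0]]
```

View pics/b2.png

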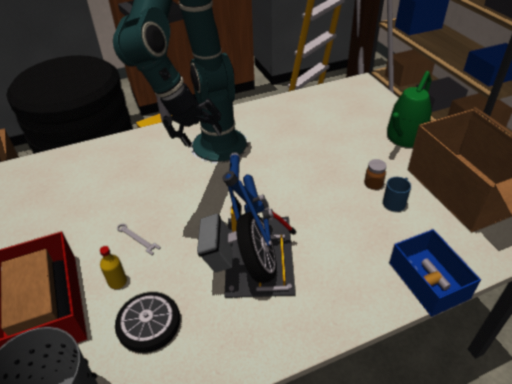

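```bash
python3 -m crank '[[[9,17,-9,0,0,0.004],[10,18,-9,0,0,0.004],[3,8,-20,0,0,0],[0,0,0,0,0,0],[0,0,0,0,0,0]]]'; python3 pic.py b3; python3 g.py | head -3
```

```text
t: 10.47
ee_pos: [0.4345, -0.1117, 0.3217]
eef_rot: [[-0.933, 0.334, 0.132], [0.359, 0.86, 0.364], [0.008, 0.387, -0.922]]
wrist_force: [0.0, -0.8, -0.3]
gripper_width: 0.994
10.57 [ 0.435  -0.1134  0.323 ] [0.2 0.7 0.4] 0.9968399833638261
now [ 435. -113.  323.] rv x-cradle [ 0.9304 -0.3665  0.    ]
0.4 100 tcp [ 431. -124.  342.] rotvec [ 0.    -0.005 -0.005]
0.4 3 tcp [444. -89. 253.] rotvec [ 0.    -0.005 -0.005]
```

View pics/b3.png

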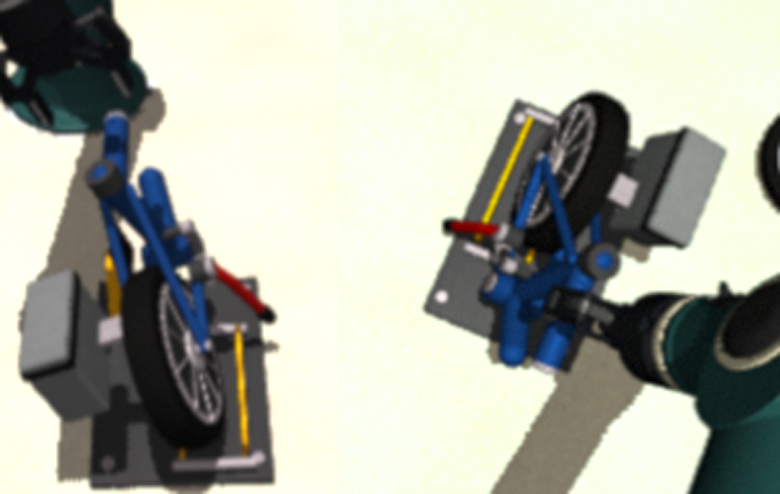

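The open fingers are above the tube in both views, so I'll descend along the tool axis.

```bash
python3 -m crank '[[[2,6,-16,0,0,0],[2,6,-16,0,0,0],[2,5,-14,0,0,0],[2,4,-14,0,0,0],[0,0,0,0,0,0]]]'; python3 -m crank '[[[1,3,-7,0,0,0],[1,2,-6,0,0,0],[0,0,0,0,0,0],[0,0,0,0,0,0]]]'; python3 pic.py b4; python3 g.py | head -3
```

```text
t: 10.98
ee_pos: [0.442, -0.0916, 0.2611]
eef_rot: [[-0.932, 0.336, 0.133], [0.361, 0.859, 0.364], [0.008, 0.387, -0.922]]
wrist_force: [-0.9, 1.1, 0.3]
gripper_width: 0.997
t: 11.32
ee_pos: [0.4448, -0.0873, 0.2496]
eef_rot: [[-0.932, 0.335, 0.136], [0.362, 0.859, 0.363], [0.005, 0.388, -0.922]]
wrist_force: [-0.8, 0.4, 1.0]
gripper_width: 0.996
11.42 [ 0.4449 -0.0874  0.2498] [-0.  -1.  -0.7] 0.9981765886215158
now [445. -87. 250.] rv x-cradle [ 0.9304 -0.3665  0.    ]
0.4 100 tcp [ 431. -124.  342.] rotvec [-0.    -0.005 -0.005]
0.4 3 tcp [444. -89. 253.] rotvec [-0.    -0.005 -0.005]
```

View pics/b4.png

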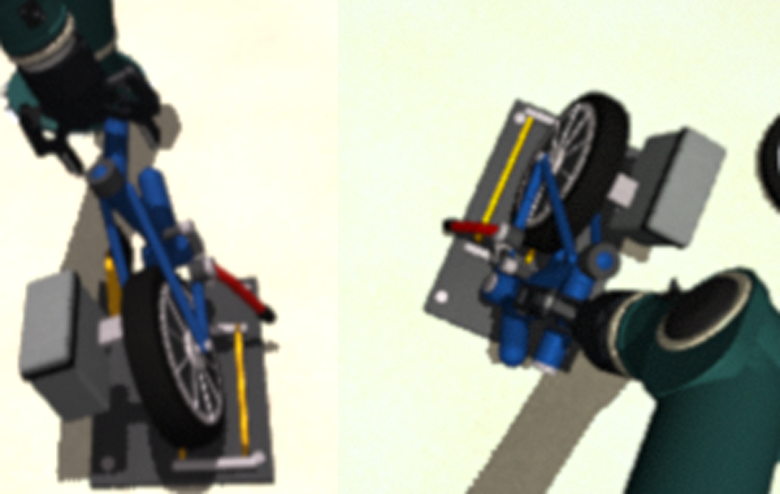

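The tube lies between the open fingers, which are at about (75,155) and (150,130) in the left panel. I'll close gently.

```bash
python3 -m crank '[[[0,0,0,0,0,0],[0,0,0,0,0,0],[0,0,0,0,0,0],[0,0,0,0,0,0],[0,0,0,0,0,0]]]' 10 40;  python3 -m crank '[[[0,0,0,0,0,0],[0,0,0,0,0,0],[0,0,0,0,0,0],[0,0,0,0,0,0],[0,0,0,0,0,0]]]'; python3 pic.py b5
```

```text
t: 11.83
ee_pos: [0.445, -0.0863, 0.2499]
eef_rot: [[-0.932, 0.335, 0.136], [0.362, 0.858, 0.365], [0.006, 0.39, -0.921]]
wrist_force: [-2.5, -0.3, 4.2]
gripper_width: 0.314
t: 12.25
ee_pos: [0.4449, -0.0864, 0.2499]
eef_rot: [[-0.932, 0.335, 0.136], [0.361, 0.858, 0.365], [0.005, 0.389, -0.921]]
wrist_force: [-0.3, 2.2, 5.1]
gripper_width: 0.313
12.35 [ 0.4449 -0.0864  0.2499] [-1.4  1.6  4.8] 0.31290839844424306
```

View pics/b5.png

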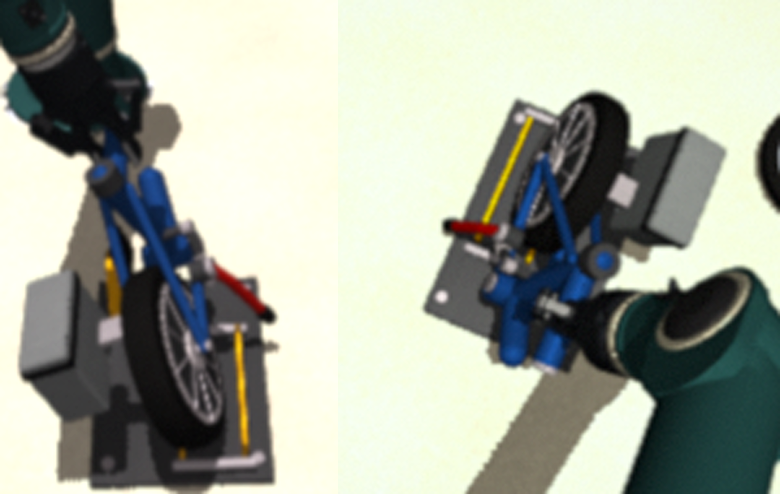

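Opening is about 27 mm on the 28 mm tube, so it's gripped. Next I compute the arc to upright.

```bash
python3 - <<'E'
from h import *
p=np.load("pose.npy")[:3];T=get_obs()["ee_pos"]
loc=(Rz(p[2])@Rx(.4)).T@(T-[p[0],p[1],.02])*1000; print("frame coords",loc.round(1))
prev=f2w(p,loc,.4)[0]
for i in range(1,21):
    q=f2w(p,loc,.4-.02*i)[0]; print(round(.4-.02*i,2),((q-prev)*1000).round(1)); prev=q
print((q-T)*1000)
E
```

```text
frame coords [-106.6    1.3  249.1]
0.38 [1.7 4.3 1.9]
0.36 [1.7 4.3 1.8]
0.34 [1.7 4.4 1.7]
0.32 [1.7 4.4 1.6]
0.3 [1.7 4.4 1.5]
0.28 [1.8 4.4 1.4]
0.26 [1.8 4.5 1.3]
0.24 [1.8 4.5 1.2]
0.22 [1.8 4.5 1.1]
0.2 [1.8 4.5 1. ]
0.18 [1.8 4.6 0.9]
0.16 [1.8 4.6 0.8]
0.14 [1.8 4.6 0.7]
0.12 [1.8 4.6 0.6]
0.1 [1.8 4.6 0.5]
0.08 [1.8 4.6 0.4]
0.06 [1.8 4.6 0.3]
0.04 [1.8 4.6 0.2]
0.02 [1.8 4.6 0.1]
0.0 [1.8 4.6 0. ]
[35.58742326 90.34475137 19.16257562]
```

```bash
python3 -m crank '[[[1.7,4.3,1.9,-0.0186,0.0073,0],[1.7,4.3,1.8,-0.0186,0.0073,0],[1.7,4.4,1.7,-0.0186,0.0073,0],[1.7,4.4,1.6,-0.0186,0.0073,0],[1.7,4.4,1.5,-0.0186,0.0073,0]]]' - 50;  python3 -m crank '[[[1.8,4.4,1.4,-0.0186,0.0073,0],[1.8,4.5,1.3,-0.0186,0.0073,0],[1.8,4.5,1.2,-0.0186,0.0073,0],[1.8,4.5,1.1,-0.0186,0.0073,0],[1.8,4.5,1.0,-0.0186,0.0073,0]]]'; python3 pic.py c1
```

```text
t: 12.77
ee_pos: [0.4528, -0.0666, 0.2578]
eef_rot: [[-0.931, 0.35, 0.101], [0.364, 0.89, 0.273], [0.005, 0.292, -0.957]]
wrist_force: [-3.1, -4.1, 2.7]
gripper_width: 0.315
t: 13.18
ee_pos: [0.4619, -0.0439, 0.2643]
eef_rot: [[-0.931, 0.358, 0.066], [0.364, 0.913, 0.184], [0.006, 0.196, -0.981]]
wrist_force: [-2.9, -3.0, 5.2]
gripper_width: 0.311
13.28 [ 0.4624 -0.0427  0.2646] [-4.1 -3.6  6.6] 0.3108034305337762
```

View pics/c1.png

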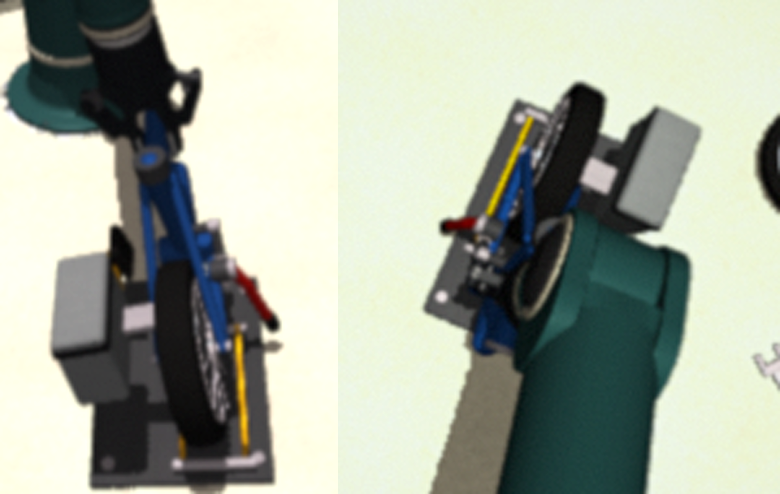

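The frame has come halfway up with the tube still held, and the red stand is still down. Forces are small, so I'll continue.

```bash
python3 -m crank '[[[1.8,4.6,0.9,-0.0186,0.0073,0],[1.8,4.6,0.8,-0.0186,0.0073,0],[1.8,4.6,0.7,-0.0186,0.0073,0],[1.8,4.6,0.6,-0.0186,0.0073,0],[1.8,4.6,0.5,-0.0186,0.0073,0]]]';  python3 -m crank '[[[1.8,4.6,0.4,-0.0186,0.0073,0],[1.8,4.6,0.3,-0.0186,0.0073,0],[1.8,4.6,0.2,-0.0186,0.0073,0],[1.8,4.6,0.1,-0.0186,0.0073,0],[1.8,4.6,0,-0.0186,0.0073,0]]]'; python3 -m crank '[[[0,0,0,0,0,0],[0,0,0,0,0,0],[0,0,0,0,0,0],[0,0,0,0,0,0],[0,0,0,0,0,0]]]';python3 pic.py c2; python3 - <<'E'
from h import *
p=np.load("pose.npy")[:3];T=get_obs()["ee_pos"]
v=Rz(p[2]).T@(T-[p[0],p[1],.02])*1000; print("cradle coords",v.round(1),"lean est",np.arctan2(-v[1]+1.3,v[2]))
E
```

```text
t: 13.7
ee_pos: [0.4713, -0.0205, 0.2683]
eef_rot: [[-0.931, 0.363, 0.03], [0.364, 0.927, 0.093], [0.006, 0.098, -0.995]]
wrist_force: [-4.4, -2.4, 10.2]
gripper_width: 0.31
t: 14.12
ee_pos: [0.4808, 0.0031, 0.2697]
eef_rot: [[-0.931, 0.365, -0.005], [0.365, 0.931, 0.001], [0.005, -0.001, -1.0]]
wrist_force: [-3.5, -0.6, 10.9]
gripper_width: 0.307
t: 14.53
ee_pos: [0.4808, 0.0032, 0.2696]
eef_rot: [[-0.931, 0.364, -0.005], [0.364, 0.931, 0.002], [0.005, 0.0, -1.0]]
wrist_force: [-2.9, 0.6, 10.5]
gripper_width: 0.312
14.63 [0.4808 0.0032 0.2696] [-4.   0.8 10. ] 0.3138407910387228
cradle coords [-106.1    0.7  249.6] lean est 0.0023358831694940845
```

View pics/c2.png

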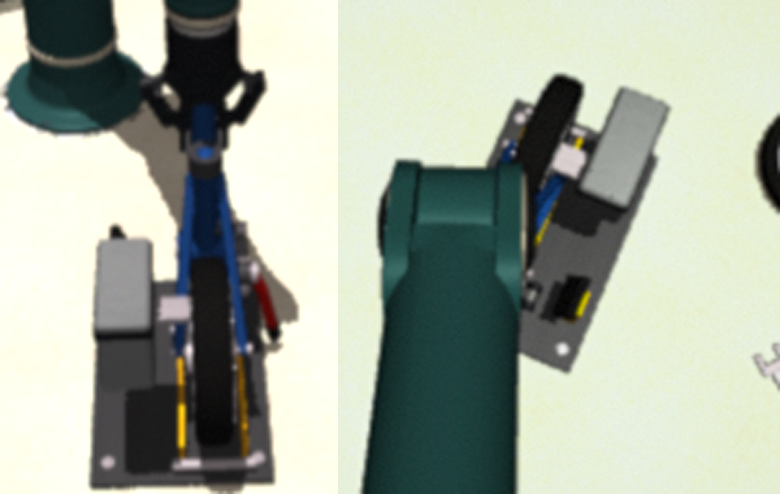

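The frame looks upright, centred over the yellow channel, with the stand down. I'll check that numerically and check the bystanders too.

```bash
python3 - <<'E'
from h import *
p=np.load("pose.npy")[:3]
im=snapshot("scene")
print("foot net",[(np.round(d["centre"],1).tolist(),round(d["p"],2)) for d in landmark_of("stand_foot","scene")[:2]])
for L in(-.08,0,.08): print(L,"foot",proj("scene",f2w(p,foot(1.6),L)).round(1),"foot k0",proj("scene",f2w(p,foot(0),L)).round(1))
for l in["oil_bottle","mug","bolt_jar","spanner","spare_wheel"]: print(l,[(np.round(d["centre"],1).tolist(),round(d["p"],2)) for d in landmark_of(l,"scene")[:2]])
x,y,w,h=205,140,110,150
sc=4;c=cv2.resize(im[:,:,::-1],None,fx=sc,fy=sc,interpolation=cv2.INTER_CUBIC)
for L,col in((-.08,(0,255,255)),(0,(0,255,0)),(.08,(255,0,255))):
    th=np.linspace(0,6.28,40)
    for yy in ((-20,20) if L==0 else ()):
        q=proj("scene",f2w(p,np.c_[70+100*np.cos(th),0*th+yy,100+100*np.sin(th)],L))*sc+1.5
        cv2.polylines(c,[q.astype(np.int32)],True,col,1)
    q=proj("scene",f2w(p,[[-30,50,112],foot(1.6)],L))*sc+1.5
    cv2.polylines(c,[q.astype(np.int32)],False,col,1)
    q=proj("scene",f2w(p,[[-42,0,250],[-42,0,287]],L))*sc+1.5
    cv2.polylines(c,[q.astype(np.int32)],False,col,1)
cv2.imwrite("pics/c3.png",np.clip(c[y*sc:(y+h)*sc,x*sc:(x+w)*sc]*1.4,0,255).astype(np.uint8))
o=get_obs();print(o["wrist_force"],o["gripper_width"],o["t"],o["ee_pos"])
E
```

```text
foot net [([293.5, 238.7], 0.41)]
-0.08 foot [[295.1 238.6]] foot k0 [[302.5 243.7]]
0 foot [[295.1 237.3]] foot k0 [[299.4 242.3]]
0.08 foot [[294.8 236. ]] foot k0 [[296.1 241. ]]
oil_bottle [([120.2, 281.2], 0.86)]
mug [([392.8, 203.5], 0.94)]
bolt_jar [([373.1, 183.3], 0.85)]
spanner []
spare_wheel [([149.2, 322.4], 0.68)]
[-3.43915759  0.47393846 11.30974116] 0.31174177749296983 14.9833 [0.4807689  0.00323112 0.269657  ]
```

View pics/c3.png

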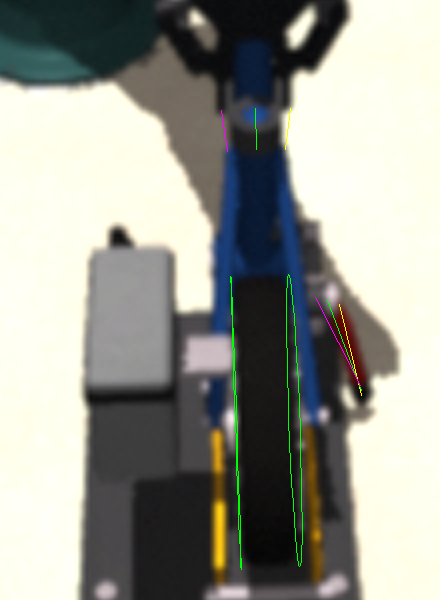

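The wheel and seat tube match the lean = 0 overlay, well inside the ±0.08 lines, and the leg matches fully down. The hold is steady, so I'm handing in.

```bash
python3 -m crank '[[[0,0,0,0,0,0],[0,0,0,0,0,0],[0,0,0,0,0,0]]]'; python3 -c "
from bench import *
print(order.sign_off())"
```

```text
t: 15.23
ee_pos: [0.4808, 0.0032, 0.2696]
eef_rot: [[-0.931, 0.364, -0.005], [0.364, 0.931, 0.002], [0.005, 0.0, -1.0]]
wrist_force: [-2.7, 1.1, 10.6]
gripper_width: 0.313
the job is handed in; nothing more can be done
None
```

I flipped the kickstand down with closed fingers while the frame still leaned on its prop. I then gripped the blue top tube, swung the frame upright and handed in while still holding it, at about 15 s of the 56 s. No verdict was reported.

**Last checks**
- **Lean:** about 0.00 rad from the hand position, and the picture overlay of the wheel and seat tube agrees.
- **Hold:** the hand's position stayed steady. The fingers were open about 27 mm on the 28 mm tube, with roughly 11 N at the wrist, mostly the hand pressing down on the tube. Frame speed and finger contact force were not measured directly.
- **Kickstand:** the foot's position in the picture matches fully down. At the final check, the network's foot position was a pixel or two off and low confidence (0.41).
- **Bystanders:** the oil bottle, mug, jar and spare wheel were found within a few pixels of where they started; the oil bottle differed most, about 6 pixels. The network missed the spanner in the last picture. An earlier scene picture, taken before the grasp, showed it in place, and nothing moved near it.

**Fit error:** the first automatic fit of the cradle's position was visibly off. I replaced it with one from features picked by hand, good to a few mm.

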